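# Hole saws back in their case in order of size

### The arm

A 6-joint arm with a two-finger parallel gripper is mounted at the origin on the work surface. World frame = base frame: x ahead of the robot, y to its left, z up, the work surface at z = 0. Lengths are in m, angles in rad, forces in N, time in s.
With the tool pointing down it reaches from about 0.35 to 0.8 m from the base axis. Payload 7.3 kg.
Tool frame: the origin (TCP) lies midway between the tips of the shut fingers; the grasp point (between the pads) lies 19 mm behind it (ctrl.hold_point_z is the distance from the TCP to the grasp point, in m); z points along the fingers, y is the line along which they close (so a half turn about z gives the same grasp; the last joint's range is limited). The gripper opens to 85 mm and grips with 20 to 120 N. Pads are 22 mm wide; open, the fingers measure 114 mm over their backs; the gripper's body (76 mm by 85 mm) begins 54 mm behind the grasp point. The pads swing forward as they close: fully open they stand 13 mm farther back than shut.
Start: joints at [1.182, 0.342, 1.524, -0, 1.275, -0.146], TCP at [0.126, 0.51, 0.231] pointing down, gripper open.
Joint ranges: [-2.53, 2.53], [-0.77, 2.02], [0.04, 2.7], [-1, 4.14], [0.28, 2.66], [-3.11, 3.11]. Speed limits (rad/s): [2.57, 2.57, 3.14, 3.14, 3.14, 3.14].

### API

Orientations are given as a unit quaternion [x, y, z, w].
In Python, from station import ctrl gives the robot as it stands.
- The arm moves only by the tool arm_command, never from a script. Its argument "motion" is a list of rows, each an object with "rot": the turn, a rotation vector about the tool's x, y, z in normalised numbers (1 is 90 degrees), a list of three; "slide": the shift along the tool's x, y, z in fractions of the full range, 1 being 40 cm, a list of three; "hand": the finger opening in cm, from 0 to 8.54. A call has exactly 10 rows; each row is the pose to reach, as a shift and turn from the pose commanded when the call began, along the tool's axes at that moment; what a row does not reach only later rows make up. A row lasts 1/12 s, in which the tool goes at most 41.7 mm and 7.16 degrees, less where a joint would pass 70% of its speed; a pose out of reach is approached as far as the arm can. A shift or turn number past 1, either way, is cut back to 1. A call with a gripper value outside its range is refused whole. The fingers move at their own pace and stop on an object; "grip_force" is the grip in N (left out, the last holds). Time passes only in rows, so rows that repeat a pose let the fingers close, or fill a call up. It gives the time, the measured TCP pose, the force, the opening and the grip force at its end, in the units of the state.
- ctrl.get_state(): the state, without advancing time (a new reading comes with each control period).
- ctrl.capture(name): name is "side" or "top"; returns a dict with "pixels" (420x560x3 uint8, red, green, blue), "z_map" (420x560 float32, m along the optical axis (not along the pixel's ray), 0 where there is no reading), "fx", "fy", "cx", "cy" (pixels), "dist" ([k1, k2, p1, p2, k3] as OpenCV has them; the pictures are not rectified), "rvec" (rotation vector, rad) and "tvec" (3), from world to camera coordinates, as OpenCV has them. Camera axes: x right, y down, z forward; pixel columns grow to the right and rows downward; lengths in m; the calibration is good to about 2 mm. A picture is of the moment at which its call begins.
- ctrl.finish_job(): hands the job in; it is judged then, once.
The state is a dict: "t": time; "joints": joint angles; "qvel": joint speeds; "joint_efforts": joint torques, N m; "position": TCP position; "eef_rot": TCP orientation; "ft_force": force on the tool from outside, world axes, zero at the start; "ft_torque": the same for the moment, N m; "grip_width": finger opening in m; "grasp_force": force on a finger pad.
Only numpy, scipy, OpenCV 4.12 (cv2) and the standard library are available. Lean on these libraries where they do the work, as an engineer would, in place of code of your own. Each camera call takes 0.05 s, during which the arm holds its last target. There are 200 camera calls.

### The job

Put the four loose hole saws back in the open plywood case, teeth down, one centred over each free dowel, so that the row grows in size from the small saw already standing at one end to the largest next to the arbor. Set each one down rather than dropping it, leave the small saw standing where it is, and when all four are in, lower the lid gently until it is shut.

Things in the scene. Friction and masses are not known exactly. Their poses are not given: they have to be found in the camera images.
- saw22: The smallest hole saw, 22 mm diameter, 46 mm tall, loose but already standing teeth down in the case at one end of the row, 68 mm from the nearest free dowel; which end varies. At the row's other end, 68 mm past the last free dowel, the steel arbor with its pilot drill lies on a fixed wooden block 30 mm wide (41 mm high in all). Origin: centre of the saw's underside.
- saw29: Hole saw: round dark steel cup, closed flat top with a threaded hole, bright toothed open rim below; 29 mm outside diameter, 46 mm tall, wall 2.5 mm, about 60 g. It starts standing teeth down, loose on the bench. Origin: centre of the toothed rim (underside); z up the cup's axis.
- saw38: Hole saw: round dark steel cup, closed flat top with a threaded hole, bright toothed open rim below; 38 mm outside diameter, 46 mm tall, wall 2.5 mm, about 90 g. It starts standing teeth down, loose on the bench. Origin: centre of the toothed rim (underside); z up the cup's axis.
- saw48: Hole saw: round dark steel cup, closed flat top with a threaded hole, bright toothed open rim below; 48 mm outside diameter, 46 mm tall, wall 2.5 mm, about 130 g. It starts standing teeth down, loose on the bench. Origin: centre of the toothed rim (underside); z up the cup's axis.
- saw60: Hole saw: round dark steel cup, closed flat top with a threaded hole, bright toothed open rim below; 60 mm outside diameter, 46 mm tall, wall 2.5 mm, about 180 g. It starts standing teeth down, loose on the bench. Origin: centre of the toothed rim (underside); z up the cup's axis.
- dowel1: One of four equal free dark wooden dowels, 10 mm diameter, 22 mm tall, fixed in one straight row, 68 mm apart, on the floor of the open plywood case; dowel1 is at the right (-y). Origin: centre of its foot, on the case floor, 6 mm above the bench. Its x axis: the case's x, level, square to the row, away from the robot, to the hinge side; its y axis: along the row towards dowel4.
- dowel2: Second dowel of the row, as dowel1. The case that holds them is fixed, 136 mm (x) by 412 mm (y) outside, its walls 6 mm thick and 66 mm high above the bench; the row lies on its middle line, so 62 mm are free from the row to the inside of the front and back walls.
- dowel3: Third dowel of the row, as dowel1.
- dowel4: Fourth dowel of the row, as dowel1, at the left (+y).
- lid: Plywood lid on the case's back wall, 412 mm wide, 144 mm from hinge to free edge, 6 mm thick. Origin: middle of the hinge line, 66.5 mm above the bench, 68 mm behind the row. It spreads to its own -x; y along the hinge; outer face at z = +6 mm, z up when shut. Starts open, leaning back 6 to 16 degrees past upright; its stiff hinge holds it anywhere, 2 to 3 N at the free edge moves it.
There are look-alikes about, which are no part of the job. What is shaped like the saw48 but green or turquoise is not meant. What is shaped like the saw38 but turquoise or yellow is not meant.

How it is judged:
On the way, in this order (a step that is already met when the one before it is completed fails the run):
1. all four saws stand teeth down over their dowels in order of size, let go, with the lid still up (((horizontal distance between saw22 and dowel1 below 0.09 m and horizontal distance between saw29 and dowel1 below 0.012 m and z of saw29 in the frame of dowel1 below 0.005 m and horizontal distance between saw38 and dowel2 below 0.012 m and z of saw38 in the frame of dowel2 below 0.005 m and horizontal distance between saw48 and dowel3 below 0.012 m and z of saw48 in the frame of dowel3 below 0.005 m and horizontal distance between saw60 and dowel4 below 0.012 m and z of saw60 in the frame of dowel4 below 0.005 m) or (horizontal distance between saw22 and dowel4 below 0.09 m and horizontal distance between saw29 and dowel4 below 0.012 m and z of saw29 in the frame of dowel4 below 0.005 m and horizontal distance between saw38 and dowel3 below 0.012 m and z of saw38 in the frame of dowel3 below 0.005 m and horizontal distance between saw48 and dowel2 below 0.012 m and z of saw48 in the frame of dowel2 below 0.005 m and horizontal distance between saw60 and dowel1 below 0.012 m and z of saw60 in the frame of dowel1 below 0.005 m)) and angle between each of saw29, saw38, saw48, saw60's own z axis and vertical below 0.1 rad and angle between lid's own z axis and vertical above 1 rad and contact force between the fingers and saw29 below 0.05 N and contact force between the fingers and saw38 below 0.05 N and contact force between the fingers and saw48 below 0.05 N and contact force between the fingers and saw60 below 0.05 N), for 0.2 s.
2. the lid is shut (angle between lid's own z axis and vertical below 0.06 rad), for 0.2 s.
At the end, for the whole second after the job is handed in: From the 22 mm saw (moved under 15 mm, upright) to the arbor: the 29, 38, 48 and 60 mm saws, each teeth down on the case floor (within 5 mm), upright (0.1 rad), within 12 mm of its dowel's axis, at rest; the lid shut (within 0.06 rad) and at rest (((horizontal distance between saw22 and dowel1 below 0.09 m and horizontal distance between saw29 and dowel1 below 0.012 m and z of saw29 in the frame of dowel1 below 0.005 m and horizontal distance between saw38 and dowel2 below 0.012 m and z of saw38 in the frame of dowel2 below 0.005 m and horizontal distance between saw48 and dowel3 below 0.012 m and z of saw48 in the frame of dowel3 below 0.005 m and horizontal distance between saw60 and dowel4 below 0.012 m and z of saw60 in the frame of dowel4 below 0.005 m) or (horizontal distance between saw22 and dowel4 below 0.09 m and horizontal distance between saw29 and dowel4 below 0.012 m and z of saw29 in the frame of dowel4 below 0.005 m and horizontal distance between saw38 and dowel3 below 0.012 m and z of saw38 in the frame of dowel3 below 0.005 m and horizontal distance between saw48 and dowel2 below 0.012 m and z of saw48 in the frame of dowel2 below 0.005 m and horizontal distance between saw60 and dowel1 below 0.012 m and z of saw60 in the frame of dowel1 below 0.005 m)) and angle between each of saw29, saw38, saw48, saw60, saw22's own z axis and vertical below 0.1 rad and linear speed of each of saw29, saw38, saw48, saw60 below 0.02 m/s and angle between lid's own z axis and vertical below 0.06 rad and angular speed of lid below 0.05 rad/s and distance of saw22 from where it was at the start of the episode below 0.015 m); the robot touches nothing.
It fails at once if the small saw that is already in the case is knocked over or shifted by more than 15 mm (distance of saw22 from where it was at the start of the episode above 0.015 m or angle between saw22's own z axis and vertical above 0.3 rad).
It fails at once if a saw is dropped (falls free for more than about 25 mm) ((linear speed of saw29 above 0.7 m/s and contact force between the fingers and saw29 below 0.05 N) or (linear speed of saw38 above 0.7 m/s and contact force between the fingers and saw38 below 0.05 N) or (linear speed of saw48 above 0.7 m/s and contact force between the fingers and saw48 below 0.05 N) or (linear speed of saw60 above 0.7 m/s and contact force between the fingers and saw60 below 0.05 N)).
It fails at once if the lid is slammed (swings faster than 4 rad/s) (angular speed of lid above 4 rad/s).
It also fails if it takes over 104 s, if anything falls off the work surface, if the arm or the gripper's body presses on something with over 40 N, if the wrist force passes 120 N, or if a joint passes its speed limit or range.

## Working session

There is one attempt and no reset: what is moved stays moved. The work goes in short steps, Python scripts to look and compute and a tool call to move; the robot and the scene stay as the last step left them, time stands still between calls to the robot, and variables do not carry over. Pictures are saved under pics/ and viewed, at most 14 in all, crops included, and the job is handed in when it is done.

Besides the shell and the picture viewer there is one more tool, called as a command line: name --argument value ..., lists and objects as JSON in quotes. arm_command: Moves the arm, as the interface text tells. Its arguments: {"type":"object","properties":{"motion":{"type":"array","items":{"type":"object","properties":{"rot":{"type":"array","items":{"type":"number"}},"slide":{"type":"array","items":{"type":"number"}},"hand":{"type":"number"}}}},"grip_force":{"type":"number"}},"required":["motion"]}

```bash
mkdir -p pics; ls; cat > h.py <<'E'
import numpy as np, cv2, pickle
from scipy.spatial.transform import Rotation as R
from station import ctrl
def cloud(c):
    K=np.array([[c["fx"],0,c["cx"]],[0,c["fy"],c["cy"]],[0,0,1.]])
    h,w=c["z_map"].shape
    uv=np.stack(np.meshgrid(np.arange(w),np.arange(h)),-1).reshape(-1,1,2).astype(np.float64)
    n=cv2.undistortPoints(uv,K,np.array(c["dist"],float)).reshape(h,w,2)
    z=c["z_map"][...,None].astype(float)
    P=np.concatenate([n*z,z],-1)
    M=cv2.Rodrigues(np.array(c["rvec"],float))[0]
    W=(P-np.array(c["tvec"],float).reshape(3))@M
    W[c["z_map"]==0]=np.nan
    return W
def cap(name,save=None):
    c=ctrl.capture(name)
    if save: cv2.imwrite(f"pics/{save}.png",c["pixels"][...,::-1])
    return c,cloud(c)
E
python3 - <<'E'
from h import *
for n in("top","side"):
    c,W=cap(n,n+"0"); pickle.dump((c,W),open(n+"0.pkl","wb"))
    M=cv2.Rodrigues(np.array(c["rvec"],float))[0]; print(n,-M.T@np.array(c["tvec"]).reshape(3))
print(ctrl.get_state())
E
```

```text
pics
top [ 0.41050058 -0.05164277  0.9512451 ]
side [0.42475936 0.63604166 0.70401475]
{'t': 0.1, 'joints': array([ 1.18201024e+00,  3.42685594e-01,  1.52490984e+00, -6.25556531e-06,
        1.27539530e+00, -1.46001688e-01]), 'qvel': array([ 0.00092027, -0.00086798, -0.00160367,  0.00091723,  0.00107125,
        0.00105401]), 'joint_efforts': array([ 1.89875405e-03, -4.34445798e+01, -2.46487051e+01, -1.56323777e-04,
        4.65676712e-03,  1.11388837e-05]), 'position': array([0.12606017, 0.50927998, 0.23068263]), 'eef_rot': array([ 1.21093344e-01,  9.92640878e-01, -6.74988767e-04, -1.81814260e-04]), 'ft_force': array([-0.12431678,  1.04989966, -0.1489636 ]), 'ft_torque': array([ 0.06170061, -0.00093233,  0.0572575 ]), 'grasp_force': 0.0, 'grip_width': 0.08527160037875973}
```

View pics/top0.png

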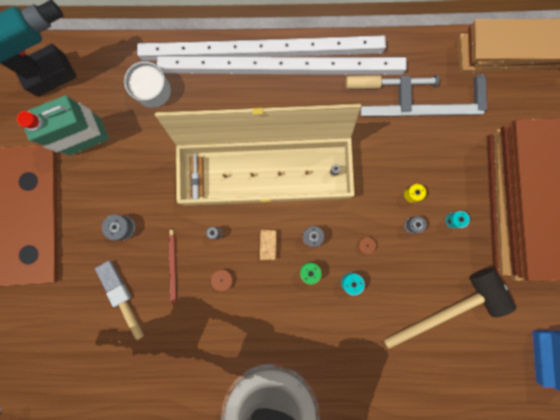

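View pics/side0.png

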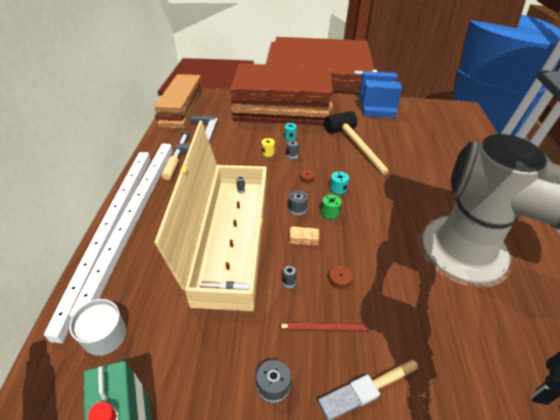

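Top view: the case has saw22 at (336,170) on the right and the arbor at (196,175) on the left. The dark saws are saw60 (118,227), saw29 (212,233), saw48 (313,236) and saw38 (417,225). The look-alikes to ignore are yellow (416,192), turquoise (459,219) and (354,284), and green (311,273). The side view agrees: saws at (273,380), (289,275), (298,202) and (293,149), and the lid is open.

```bash
cat > m.py <<'E'
from h import *
T=pickle.load(open("top0.pkl","rb")); S=pickle.load(open("side0.pkl","rb"))
def circ(p):
    hull=cv2.convexHull(p.astype(np.float32).reshape(-1,1,2))
    (x,y),r=cv2.minEnclosingCircle(hull); return x,y,r
px={"60":(118,227),"29":(212,233),"48":(313,236),"38":(417,225),"22":(336,170)}
for k,(u,v) in px.items():
    W=T[1]; a=W[v-12:v+12,u-12:u+12].reshape(-1,3); a=a[a[:,2]>.03]
    c0=np.median(a[:,:2],0); d=int(k)/2000
    for n,W in(("top",T[1]),("side",S[1])):
        q=W.reshape(-1,3); q=q[(np.hypot(*(q[:,:2]-c0).T)<d+.008)&(q[:,2]<.08)]
        zt=np.percentile(q[q[:,2]>.03,2],80); t=q[np.abs(q[:,2]-zt)<.003]
        print(k,n,"ztop %.4f"%zt,len(t),"mean",t[:,:2].mean(0).round(4),"circ",np.round(circ(t[:,:2]),4))
for u in(227,253,280,309):
    W=T[1][169:180,u-5:u+6].reshape(-1,3); print(u,W[W[:,2]>.018].mean(0).round(4),(W[:,2]>.018).sum(),W[:,2].max().round(4))
for n,W in(("top",T[1]),("side",S[1])):
    q=W.reshape(-1,3); q=q[(np.abs(q[:,2]-.066)<.003)&(q[:,0]>.35)&(q[:,0]<.62)&(np.abs(q[:,1]-.02)<.24)]
    rect=cv2.minAreaRect(q[:,:2].astype(np.float32)); print(n,rect,q[:,2].mean(),len(q)); 
    f=q[q[:,0]<np.percentile(q[:,0],20)];print("front fit",np.polyfit(f[:,1],f[:,0],1))
# dowels in side
W=S[1]; q=W.reshape(-1,3)
for (u,v) in((238,205),(236,222),(232,243),(227,266)):
    a=W[v-6:v+5,u-6:u+6].reshape(-1,3); b=a[a[:,2]>.02]; print("side",b.mean(0).round(4),len(b),a[:,2].max())
L=T[1][108:140,175:345].reshape(-1,3); L=L[L[:,2]>.08]; print("lid",L.max(0),L.min(0)); c=L-L.mean(0); n=np.linalg.svd(c,full_matrices=0)[2][2];print(n,np.degrees(np.arcsin(n[2])))
img=cv2.resize(T[0]["pixels"][150:300,90:480,::-1],None,fx=2.05,fy=2.05,interpolation=cv2.INTER_CUBIC)
cv2.imwrite("pics/crop0.png",img)
E
python3 m.py
```

```text
60 top ztop 0.0466 432 mean [0.4466 0.3664] circ [0.4459 0.366  0.0311]
60 side ztop 0.0469 865 mean [0.4467 0.3684] circ [0.4473 0.368  0.0309]
29 top ztop 0.0469 99 mean [0.4325 0.135 ] circ [0.4323 0.1354 0.0142]
29 side ztop 0.0467 114 mean [0.4328 0.1371] circ [0.4333 0.1357 0.0147]
48 top ztop 0.0471 268 mean [ 0.4233 -0.1061] circ [ 0.4222 -0.1063  0.0247]
48 side ztop 0.0470 177 mean [ 0.4232 -0.1043] circ [ 0.423  -0.1048  0.0253]
38 top ztop 0.0470 165 mean [ 0.4494 -0.3509] circ [ 0.4495 -0.3506  0.0187]
38 side ztop 0.0473 72 mean [ 0.4492 -0.3484] circ [ 0.4488 -0.3489  0.0207]
22 top ztop 0.0529 57 mean [ 0.5832 -0.1606] circ [ 0.5832 -0.1615  0.011 ]
22 side ztop 0.0524 35 mean [ 0.5843 -0.1575] circ [ 0.5838 -0.1581  0.0117]
227 [0.5733 0.1118 0.0249] 17 0.0294
253 [0.5759 0.0446 0.0268] 14 0.0293
280 [ 0.5781 -0.0231  0.0257] 14 0.0293
309 [ 0.58   -0.0926  0.0256] 17 nan
top ((0.5674911141395569, 0.009309694170951843), (0.11756011098623276, 0.41432133316993713), 1.8108035326004028) 0.06554901097480412 688
front fit [-0.02079815  0.51009873]
side ((0.5658724904060364, 0.00849217176437378), (0.11548715084791183, 0.4166640341281891), 1.3505431413650513) 0.06581008622857804 595
front fit [-0.01672091  0.50984052]
side [ 0.5814 -0.0899  0.0245] 15 nan
side [ 0.5788 -0.0218  0.0263] 13 nan
side [0.5763 0.0466 0.0258] 17 nan
side [0.5743 0.1145 0.0255] 18 0.02982896552406766
lid [0.67640585 0.21026755 0.21304481] [ 0.64358635 -0.17748883  0.08013609]
[ 0.983241    0.03385442 -0.17913966] -10.31965166981508
```

View pics/crop0.png

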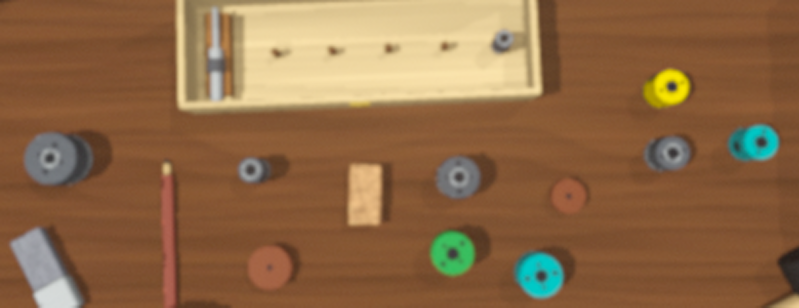

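The choices are confirmed in the crop: four dark grey saws at (52,158), (252,170), (459,177) and (672,153), and the coloured ones are not meant. saw22 is at the -y end, so the order is saw29→d1, saw38→d2, saw48→d3, saw60→d4.

```bash
cat > go.py <<'E'
import sys; from h import *
YAW=np.radians(1.9)
P={"60":(.4463,.367),"29":(.4328,.1356),"48":(.4228,-.1055),"38":(.4492,-.3497)}
u=np.array([-np.sin(YAW),np.cos(YAW)]); C=np.array([.5772,.0112])
for i in range(4): P[f"d{i+1}"]=tuple(C+u*(.068*(i-1.5)))
G=R.from_matrix(np.array([[u[0],u[1],0],[u[1],-u[0],0],[0,0,-1.]]).T)
def plan(*tg):  # targets (x,y,z) -> slides in cm in current tool frame
    s=ctrl.get_state(); r=R.from_quat(s["eef_rot"]); p=s["position"]
    print("p",p.round(4),"rot",np.degrees((r.inv()*G).as_rotvec()).round(2),"w",s["grip_width"],"f",s["ft_force"].round(1))
    for t in tg: print(t,"slide",(r.inv().apply(np.array(t)-p)*100).round(2))
if __name__=="__main__":
    a=sys.argv[1:]; plan(*[(*P[k.split(":")[0]],float(k.split(":")[1])) for k in a])
E
python3 go.py 60:.13
```

```text
p [0.1261 0.5093 0.2307] rot [-8.000e-02  4.000e-02  7.419e+01] w 0.08527160037875973 f [-0.1  1.  -0.1]
(0.4463, 0.367, 0.13) slide [-34.51  -6.1   10.07]
```

The manual's scale: shifts go in shares of 40 cm and turns go in shares of 90 degrees. Converting my numbers, -34.5 cm / 40 = -0.8625, -6.1 cm / 40 = -0.1525, 70 degrees / 90 = 0.7778.

arm_command --motion '[{"rot": [0, 0, 0.3889], "slide": [-0.425, -0.075, 0.05], "hand": 7.5}, {"rot": [0, 0, 0.3889], "slide": [-0.425, -0.075, 0.05], "hand": 7.5}, {"rot": [0, 0, 0.3889], "slide": [-0.425, -0.075, 0.05], "hand": 7.5}, {"rot": [0, 0, 0.3889], "slide": [-0.425, -0.075, 0.05], "hand": 7.5}, {"rot": [0, 0, 0.3889], "slide": [-0.425, -0.075, 0.05], "hand": 7.5}, {"rot": [0, 0, 0.7778], "slide": [-0.8625, -0.1525, 0.25], "hand": 7.5}, {"rot": [0, 0, 0.7778], "slide": [-0.8625, -0.1525, 0.25], "hand": 7.5}, {"rot": [0, 0, 0.7778], "slide": [-0.8625, -0.1525, 0.25], "hand": 7.5}, {"rot": [0, 0, 0.7778], "slide": [-0.8625, -0.1525, 0.25], "hand": 7.5}, {"rot": [0, 0, 0.7778], "slide": [-0.8625, -0.1525, 0.25], "hand": 7.5}]' --grip_force 40

```text
t: 0.93
position: [0.4486, 0.3653, 0.1293]
eef_rot: [0.671, 0.741, -0.001, 0.0]
ft_force: [-1.1, 0.1, 0.1]
grip_width: 0.0748
grasp_force: 0.0
```

```bash
python3 go.py 60:.1 60:.006
```

```text
p [0.4486 0.3653 0.1293] rot [-0.07  0.07  3.74] w 0.07480641160519537 f [-1.1  0.1  0.1]
(0.4463, 0.367, 0.1) slide [ 0.19 -0.21  2.93]
(0.4463, 0.367, 0.006) slide [ 0.21 -0.2  12.33]
```

Converted, 5 cm / 40 = 0.125, 4 cm / 40 = 0.1, 4.2 degrees / 90 = 0.0467.

arm_command --motion '[{"rot": [0, 0, 0.0467], "slide": [0, 0, 0.05], "hand": 7.5}, {"rot": [0, 0, 0.0467], "slide": [0, 0, 0.075], "hand": 7.5}, {"rot": [0, 0, 0.0467], "slide": [0, 0, 0.1], "hand": 7.5}, {"rot": [0, 0, 0.0467], "slide": [0, 0, 0.125], "hand": 7.5}, {"rot": [0, 0, 0.0467], "slide": [0, 0, 0.125], "hand": 7.5}, {"rot": [0, 0, 0.0467], "slide": [0, 0, 0.125], "hand": 7.5}, {"rot": [0, 0, 0.0467], "slide": [0, 0, 0.125], "hand": 7.5}, {"rot": [0, 0, 0.0467], "slide": [0, 0, 0.125], "hand": 7.5}, {"rot": [0, 0, 0.0467], "slide": [0, 0, 0.125], "hand": 7.5}, {"rot": [0, 0, 0.0467], "slide": [0, 0, 0.125], "hand": 7.5}]'

```text
t: 1.77
position: [0.4466, 0.3678, 0.082]
eef_rot: [0.695, 0.719, 0.001, 0.0]
ft_force: [0.2, -0.5, -0.8]
grip_width: 0.0753
grasp_force: 0.0
```

```bash
python3 go.py 60:.006
```

```text
p [0.4466 0.3678 0.082 ] rot [ 0.06 -0.04  0.01] w 0.07533720808120759 f [ 0.2 -0.5 -0.8]
(0.4463, 0.367, 0.006) slide [-0.08 -0.04  7.6 ]
```

Converted, 7.5 cm / 40 = 0.1875, 6.8 cm / 40 = 0.17.

arm_command --motion '[{"slide": [0, 0, 0.05], "rot": [0, 0, 0], "hand": 7.5}, {"slide": [0, 0, 0.1], "rot": [0, 0, 0], "hand": 7.5}, {"slide": [0, 0, 0.1375], "rot": [0, 0, 0], "hand": 7.5}, {"slide": [0, 0, 0.17], "rot": [0, 0, 0], "hand": 7.5}, {"slide": [0, 0, 0.1875], "rot": [0, 0, 0], "hand": 7.5}, {"slide": [0, 0, 0.1875], "rot": [0, 0, 0], "hand": 7.5}, {"slide": [0, 0, 0.1875], "rot": [0, 0, 0], "hand": 5.5}, {"slide": [0, 0, 0.1875], "rot": [0, 0, 0], "hand": 5.5}, {"slide": [0, 0, 0.1875], "rot": [0, 0, 0], "hand": 5.5}, {"slide": [0, 0, 0.1875], "rot": [0, 0, 0], "hand": 5.5}]' --grip_force 40

```text
t: 2.6
position: [0.447, 0.3679, 0.0073]
eef_rot: [0.695, 0.719, 0.001, 0.0]
ft_force: [0.6, -0.7, 2.3]
grip_width: 0.0596
grasp_force: 43.6
```

```bash
python3 go.py 60:.105 d4:.105
```

```text
p [0.447  0.3679 0.0073] rot [ 0.09 -0.06 -0.01] w 0.05963149086628445 f [ 0.6 -0.7  2.3]
(0.4463, 0.367, 0.105) slide [-0.07 -0.05 -9.77]
(np.float64(0.5738181718043703), np.float64(0.11314392202605925), 0.105) slide [-25.87  11.85  -9.78]
```

Converted, -23 cm / 40 = -0.575, -20 cm / 40 = -0.5.

arm_command --motion '[{"slide": [0, 0, -0.05], "rot": [0, 0, 0], "hand": 5.5}, {"slide": [0, 0, -0.125], "rot": [0, 0, 0], "hand": 5.5}, {"slide": [0, 0, -0.2], "rot": [0, 0, 0], "hand": 5.5}, {"slide": [0, 0, -0.25], "rot": [0, 0, 0], "hand": 5.5}, {"slide": [-0.1, 0.05, -0.25], "rot": [0, 0, 0], "hand": 5.5}, {"slide": [-0.2, 0.1, -0.25], "rot": [0, 0, 0], "hand": 5.5}, {"slide": [-0.3, 0.15, -0.25], "rot": [0, 0, 0], "hand": 5.5}, {"slide": [-0.4, 0.2, -0.25], "rot": [0, 0, 0], "hand": 5.5}, {"slide": [-0.5, 0.25, -0.25], "rot": [0, 0, 0], "hand": 5.5}, {"slide": [-0.575, 0.275, -0.25], "rot": [0, 0, 0], "hand": 5.5}]'

```text
t: 3.43
position: [0.563, 0.1442, 0.1068]
eef_rot: [0.695, 0.719, 0.001, 0.0]
ft_force: [0.6, -0.3, -2.1]
grip_width: 0.06
grasp_force: 44.1
```

Converted, -2.8 cm / 40 = -0.07, -2.5 cm / 40 = -0.0625.

arm_command --motion '[{"slide": [-0.0625, 0.0175, 0], "rot": [0, 0, 0], "hand": 5.5}, {"slide": [-0.07, 0.0213, 0], "rot": [0, 0, 0], "hand": 5.5}, {"slide": [-0.07, 0.0213, 0], "rot": [0, 0, 0], "hand": 5.5}, {"slide": [-0.07, 0.0213, 0], "rot": [0, 0, 0], "hand": 5.5}, {"slide": [-0.07, 0.0213, 0], "rot": [0, 0, 0], "hand": 5.5}, {"slide": [-0.07, 0.0213, 0], "rot": [0, 0, 0], "hand": 5.5}, {"slide": [-0.07, 0.0213, 0], "rot": [0, 0, 0], "hand": 5.5}, {"slide": [-0.07, 0.0213, 0], "rot": [0, 0, 0], "hand": 5.5}, {"slide": [-0.07, 0.0213, 0], "rot": [0, 0, 0], "hand": 5.5}, {"slide": [-0.07, 0.0213, 0], "rot": [0, 0, 0], "hand": 5.5}]'

```text
t: 4.27
position: [0.5713, 0.1186, 0.1064]
eef_rot: [0.695, 0.719, 0.0, 0.0]
ft_force: [-0.5, -0.5, -2.5]
grip_width: 0.06
grasp_force: 44.1
```

```bash
python3 go.py d4:.014; python3 - <<'E'
from h import *
c,W=cap("side"); i=cv2.resize(c["pixels"][120:330,150:340,::-1],None,fx=2.5,fy=2.5); cv2.imwrite("pics/s1.png",i)
E
```

```text
p [0.5713 0.1186 0.1064] rot [ 0.01 -0.01  0.02] w 0.05998452435623533 f [-0.5 -0.5 -2.5]
(np.float64(0.5738181718043703), np.float64(0.11314392202605925), 0.014) slide [-0.56  0.23  9.24]
```

View pics/s1.png

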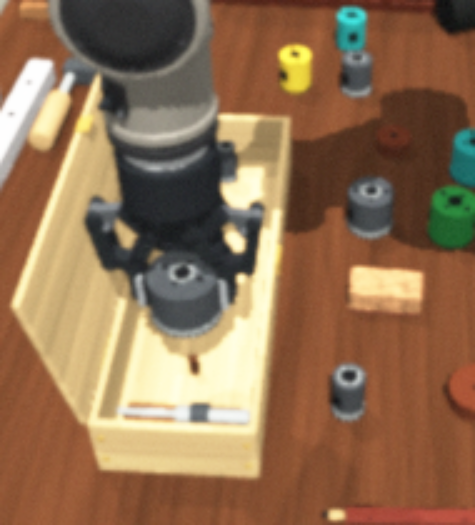

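The saw60 hangs level in the gripper, at about (182,285) in the crop. I'll lower it partway, then refine.

Converted, 5 cm / 40 = 0.125, 4 cm / 40 = 0.1.

arm_command --motion '[{"slide": [-0.015, 0.005, 0], "rot": [0, 0, 0], "hand": 5.5}, {"slide": [-0.015, 0.005, 0], "rot": [0, 0, 0], "hand": 5.5}, {"slide": [-0.015, 0.005, 0.025], "rot": [0, 0, 0], "hand": 5.5}, {"slide": [-0.015, 0.005, 0.05], "rot": [0, 0, 0], "hand": 5.5}, {"slide": [-0.015, 0.005, 0.075], "rot": [0, 0, 0], "hand": 5.5}, {"slide": [-0.015, 0.005, 0.1], "rot": [0, 0, 0], "hand": 5.5}, {"slide": [-0.015, 0.005, 0.125], "rot": [0, 0, 0], "hand": 5.5}, {"slide": [-0.015, 0.005, 0.125], "rot": [0, 0, 0], "hand": 5.5}, {"slide": [-0.015, 0.005, 0.125], "rot": [0, 0, 0], "hand": 5.5}, {"slide": [-0.015, 0.005, 0.125], "rot": [0, 0, 0], "hand": 5.5}]'

```text
t: 5.15
position: [0.5738, 0.1124, 0.0564]
eef_rot: [0.695, 0.719, 0.0, 0.0]
ft_force: [1.2, 0.7, -1.8]
grip_width: 0.0598
grasp_force: 44.1
```

```bash
python3 go.py d4:.014
```

```text
p [0.5738 0.1124 0.0564] rot [ 0.02 -0.01 -0.01] w 0.05979376411431228 f [ 1.2  0.7 -1.8]
(np.float64(0.5738181718043703), np.float64(0.11314392202605925), 0.014) slide [0.08 0.   4.24]
```

Converted, 4.25 cm / 40 = 0.1063, 4.2 cm / 40 = 0.105.

arm_command --motion '[{"slide": [0.0025, 0, 0.03], "rot": [0, 0, 0], "hand": 5.5}, {"slide": [0.0025, 0, 0.06], "rot": [0, 0, 0], "hand": 5.5}, {"slide": [0.0025, 0, 0.085], "rot": [0, 0, 0], "hand": 5.5}, {"slide": [0.0025, 0, 0.0975], "rot": [0, 0, 0], "hand": 5.5}, {"slide": [0.0025, 0, 0.105], "rot": [0, 0, 0], "hand": 5.5}, {"slide": [0.0025, 0, 0.1063], "rot": [0, 0, 0], "hand": 5.5}, {"slide": [0.0025, 0, 0.1063], "rot": [0, 0, 0], "hand": 5.5}, {"slide": [0.0025, 0, 0.1063], "rot": [0, 0, 0], "hand": 5.5}, {"slide": [0.0025, 0, 0.1063], "rot": [0, 0, 0], "hand": 5.5}, {"slide": [0.0025, 0, 0.1063], "rot": [0, 0, 0], "hand": 5.5}]'

```text
t: 5.98
position: [0.5738, 0.1133, 0.0143]
eef_rot: [0.695, 0.719, 0.0, 0.0]
ft_force: [0.2, -0.7, -1.6]
grip_width: 0.0604
grasp_force: 44.1
```

Converted, -10 cm / 40 = -0.25, -8 cm / 40 = -0.2.

arm_command --motion '[{"slide": [0, 0, 0], "rot": [0, 0, 0], "hand": 6.5}, {"slide": [0, 0, 0], "rot": [0, 0, 0], "hand": 7.3}, {"slide": [0, 0, 0], "rot": [0, 0, 0], "hand": 7.3}, {"slide": [0, 0, 0], "rot": [0, 0, 0], "hand": 7.3}, {"slide": [0, 0, -0.025], "rot": [0, 0, 0], "hand": 7.3}, {"slide": [0, 0, -0.075], "rot": [0, 0, 0], "hand": 7.3}, {"slide": [0, 0, -0.125], "rot": [0, 0, 0], "hand": 7.3}, {"slide": [0, 0, -0.2], "rot": [0, 0, 0], "hand": 7.0}, {"slide": [0, 0, -0.25], "rot": [0, 0, 0], "hand": 6}, {"slide": [0, 0, -0.25], "rot": [0, 0, 0], "hand": 5}]'

```text
t: 6.82
position: [0.5763, 0.1135, 0.1194]
eef_rot: [0.695, 0.719, 0.003, 0.003]
ft_force: [0.3, 0.3, 0.6]
grip_width: 0.0505
grasp_force: 0.0
```

```bash
python3 go.py 29:.12 29:.06; python3 - <<'E'
from h import *
for n in("side","top"):
    c,W=cap(n); q=W.reshape(-1,3); q=q[(np.hypot(q[:,0]-.5738,q[:,1]-.1131)<.04)&(q[:,2]>.045)&(q[:,2]<.059)]
    zt=np.median(q[:,2]);h=cv2.convexHull(q[:,:2].astype(np.float32)) if len(q)>3 else None
    print(n,len(q),zt,h is not None and cv2.minEnclosingCircle(h))
E
```

```text
p [0.5763 0.1135 0.1194] rot [ 0.53 -0.02 -0.01] w 0.050525867197041094 f [0.3 0.3 0.6]
(0.4328, 0.1356, 0.12) slide [  2.68 -14.27  -0.19]
(0.4328, 0.1356, 0.06) slide [  2.68 -14.32   5.81]
side 478 0.051786674796565825 ((0.5752567052841187, 0.11462263017892838), 0.031339433044195175)
top 321 0.05142934096853945 ((0.5731985569000244, 0.11235322058200836), 0.029616987332701683)
```

saw60 stands over d4, at (0.574,0.1135) with its top at 0.052. saw29 is next.

Converted, -14.1 cm / 40 = -0.3525, 2.7 cm / 40 = 0.0675.

arm_command --motion '[{"slide": [0.0175, -0.0875, 0], "rot": [0, 0, 0], "hand": 4.5}, {"slide": [0.035, -0.175, 0], "rot": [0, 0, 0], "hand": 4.5}, {"slide": [0.05, -0.2625, 0], "rot": [0, 0, 0], "hand": 4.5}, {"slide": [0.0675, -0.3525, 0], "rot": [0, 0, 0], "hand": 4.5}, {"slide": [0.0675, -0.3525, 0.025], "rot": [0, 0, 0], "hand": 4.5}, {"slide": [0.0675, -0.3525, 0.075], "rot": [0, 0, 0], "hand": 4.5}, {"slide": [0.0675, -0.3525, 0.1], "rot": [0, 0, 0], "hand": 4.5}, {"slide": [0.0675, -0.3525, 0.1], "rot": [0, 0, 0], "hand": 4.5}, {"slide": [0.0675, -0.3525, 0.1], "rot": [0, 0, 0], "hand": 4.5}, {"slide": [0.0675, -0.3525, 0.1], "rot": [0, 0, 0], "hand": 4.5}]'

```text
t: 7.75
position: [0.4317, 0.1356, 0.0738]
eef_rot: [0.695, 0.719, -0.0, -0.0]
ft_force: [0.6, 0.6, -0.2]
grip_width: 0.045
grasp_force: 0.0
```

```bash
python3 go.py 29:.009
```

```text
p [0.4317 0.1356 0.0738] rot [-0.03 -0.   -0.01] w 0.04497879083136342 f [ 0.6  0.6 -0.2]
(0.4328, 0.1356, 0.009) slide [-0.01  0.11  6.48]
```

Converted, 6.5 cm / 40 = 0.1625, 6.3 cm / 40 = 0.1575.

arm_command --motion '[{"slide": [0, 0.0025, 0.05], "rot": [0, 0, 0], "hand": 4.5}, {"slide": [0, 0.0025, 0.1], "rot": [0, 0, 0], "hand": 4.5}, {"slide": [0, 0.0025, 0.1375], "rot": [0, 0, 0], "hand": 4.5}, {"slide": [0, 0.0025, 0.1575], "rot": [0, 0, 0], "hand": 4.5}, {"slide": [0, 0.0025, 0.1625], "rot": [0, 0, 0], "hand": 4.5}, {"slide": [0, 0.0025, 0.1625], "rot": [0, 0, 0], "hand": 4.5}, {"slide": [0, 0.0025, 0.1625], "rot": [0, 0, 0], "hand": 2.4}, {"slide": [0, 0.0025, 0.1625], "rot": [0, 0, 0], "hand": 2.4}, {"slide": [0, 0.0025, 0.1625], "rot": [0, 0, 0], "hand": 2.4}, {"slide": [0, 0.0025, 0.1625], "rot": [0, 0, 0], "hand": 2.4}]' --grip_force 40

```text
t: 8.58
position: [0.4334, 0.1358, 0.0098]
eef_rot: [0.695, 0.719, 0.001, 0.001]
ft_force: [-0.7, -0.1, 7.0]
grip_width: 0.0281
grasp_force: 39.8
```

```bash
python3 go.py 29:.105 d1:.109
```

```text
p [0.4334 0.1358 0.0098] rot [ 0.11 -0.01 -0.01] w 0.028079372536396224 f [-0.7 -0.1  7. ]
(0.4328, 0.1356, 0.105) slide [-0.01 -0.04 -9.52]
(np.float64(0.5805818281956298), np.float64(-0.09074392202605924), 0.109) slide [-23.12  13.98  -9.9 ]
```

Converted, -19.8 cm / 40 = -0.495, -9.9 cm / 40 = -0.2475.

arm_command --motion '[{"slide": [0, 0, -0.05], "rot": [0, 0, 0], "hand": 2.4}, {"slide": [0, 0, -0.125], "rot": [0, 0, 0], "hand": 2.4}, {"slide": [0, 0, -0.2], "rot": [0, 0, 0], "hand": 2.4}, {"slide": [0, 0, -0.25], "rot": [0, 0, 0], "hand": 2.4}, {"slide": [-0.0825, 0.05, -0.25], "rot": [0, 0, 0], "hand": 2.4}, {"slide": [-0.165, 0.1, -0.25], "rot": [0, 0, 0], "hand": 2.4}, {"slide": [-0.2475, 0.15, -0.25], "rot": [0, 0, 0], "hand": 2.4}, {"slide": [-0.33, 0.2, -0.25], "rot": [0, 0, 0], "hand": 2.4}, {"slide": [-0.4125, 0.25, -0.25], "rot": [0, 0, 0], "hand": 2.4}, {"slide": [-0.495, 0.3, -0.25], "rot": [0, 0, 0], "hand": 2.4}]'

```text
t: 9.42
position: [0.5599, -0.06, 0.1092]
eef_rot: [0.695, 0.719, 0.0, 0.0]
ft_force: [0.1, -0.0, -0.5]
grip_width: 0.0283
grasp_force: 39.8
```

Converted, -3.3 cm / 40 = -0.0825, -2.3 cm / 40 = -0.0575.

arm_command --motion '[{"slide": [-0.0575, 0.035, 0], "rot": [0, 0, 0], "hand": 2.4}, {"slide": [-0.0825, 0.05, 0], "rot": [0, 0, 0], "hand": 2.4}, {"slide": [-0.0825, 0.05, 0], "rot": [0, 0, 0], "hand": 2.4}, {"slide": [-0.0825, 0.05, 0], "rot": [0, 0, 0], "hand": 2.4}, {"slide": [-0.0825, 0.05, 0], "rot": [0, 0, 0], "hand": 2.4}, {"slide": [-0.0825, 0.05, 0], "rot": [0, 0, 0], "hand": 2.4}, {"slide": [-0.0825, 0.05, 0], "rot": [0, 0, 0], "hand": 2.4}, {"slide": [-0.0825, 0.05, 0], "rot": [0, 0, 0], "hand": 2.4}, {"slide": [-0.0825, 0.05, 0], "rot": [0, 0, 0], "hand": 2.4}, {"slide": [-0.0825, 0.05, 0], "rot": [0, 0, 0], "hand": 2.4}]'

```text
t: 10.25
position: [0.5802, -0.0902, 0.1089]
eef_rot: [0.695, 0.719, 0.0, 0.0]
ft_force: [0.4, -1.3, -1.0]
grip_width: 0.0287
grasp_force: 39.8
```

```bash
python3 go.py d1:.0165
```

```text
p [ 0.5802 -0.0902  0.1089] rot [ 0.01 -0.    0.02] w 0.0287299113710483 f [ 0.4 -1.3 -1. ]
(np.float64(0.5805818281956298), np.float64(-0.09074392202605924), 0.0165) slide [-0.05  0.03  9.24]
```

Converted, 9.25 cm / 40 = 0.2313, 9.1 cm / 40 = 0.2275.

arm_command --motion '[{"slide": [0, 0, 0.0375], "rot": [0, 0, 0], "hand": 2.4}, {"slide": [0, 0, 0.0875], "rot": [0, 0, 0], "hand": 2.4}, {"slide": [0, 0, 0.1375], "rot": [0, 0, 0], "hand": 2.4}, {"slide": [0, 0, 0.1875], "rot": [0, 0, 0], "hand": 2.4}, {"slide": [0, 0, 0.215], "rot": [0, 0, 0], "hand": 2.4}, {"slide": [0, 0, 0.2275], "rot": [0, 0, 0], "hand": 2.4}, {"slide": [0, 0, 0.2313], "rot": [0, 0, 0], "hand": 2.4}, {"slide": [0, 0, 0.2313], "rot": [0, 0, 0], "hand": 2.4}, {"slide": [0, 0, 0.2313], "rot": [0, 0, 0], "hand": 2.4}, {"slide": [0, 0, 0.2313], "rot": [0, 0, 0], "hand": 2.4}]'

```text
t: 11.08
position: [0.5809, -0.0908, 0.0172]
eef_rot: [0.695, 0.719, 0.0, 0.001]
ft_force: [0.2, -0.2, -0.6]
grip_width: 0.0286
grasp_force: 39.8
```

Converted, -10 cm / 40 = -0.25, -8 cm / 40 = -0.2.

arm_command --motion '[{"slide": [0, 0, 0], "rot": [0, 0, 0], "hand": 3.2}, {"slide": [0, 0, 0], "rot": [0, 0, 0], "hand": 4.5}, {"slide": [0, 0, 0], "rot": [0, 0, 0], "hand": 4.5}, {"slide": [0, 0, 0], "rot": [0, 0, 0], "hand": 4.5}, {"slide": [0, 0, -0.025], "rot": [0, 0, 0], "hand": 4.5}, {"slide": [0, 0, -0.075], "rot": [0, 0, 0], "hand": 4.5}, {"slide": [0, 0, -0.125], "rot": [0, 0, 0], "hand": 4.5}, {"slide": [0, 0, -0.2], "rot": [0, 0, 0], "hand": 5}, {"slide": [0, 0, -0.25], "rot": [0, 0, 0], "hand": 6.2}, {"slide": [0, 0, -0.25], "rot": [0, 0, 0], "hand": 6.2}]'

```text
t: 11.92
position: [0.5829, -0.0913, 0.1219]
eef_rot: [0.695, 0.719, 0.002, 0.004]
ft_force: [0.0, -0.6, 0.8]
grip_width: 0.0619
grasp_force: 0.0
```

```bash
cat > chk.py <<'E'
import sys; from go import *
x,y=P[sys.argv[1]]; 
for n in("side","top"):
    c,W=cap(n); q=W.reshape(-1,3); q=q[(np.hypot(q[:,0]-x,q[:,1]-y)<.035)&(q[:,2]>.045)&(q[:,2]<.059)]
    if len(q)>3: print(n,len(q),np.median(q[:,2]),cv2.minEnclosingCircle(cv2.convexHull(q[:,:2].astype(np.float32))))
E
python3 go.py 48:.115 48:.075;python3 chk.py d1
```

```text
p [ 0.5829 -0.0913  0.1219] rot [ 0.5   0.16 -0.01] w 0.061908682106374555 f [ 0.  -0.6  0.8]
(0.4228, -0.1055, 0.115) slide [ -0.89 -16.05   0.55]
(0.4228, -0.1055, 0.075) slide [ -0.88 -16.09   4.55]
side 84 0.05158748652445301 ((0.5827257633209229, -0.09005379676818848), 0.01557841431349516)
```

saw29 is placed. Next saw48.

Converted, -15.9 cm / 40 = -0.3975, -14 cm / 40 = -0.35.

arm_command --motion '[{"slide": [-0.005, -0.0875, 0], "rot": [0, 0, 0], "hand": 6.3}, {"slide": [-0.01, -0.175, 0], "rot": [0, 0, 0], "hand": 6.3}, {"slide": [-0.015, -0.2625, 0], "rot": [0, 0, 0], "hand": 6.3}, {"slide": [-0.0225, -0.35, 0], "rot": [0, 0, 0], "hand": 6.3}, {"slide": [-0.0225, -0.3975, 0], "rot": [0, 0, 0], "hand": 6.3}, {"slide": [-0.0225, -0.3975, 0.05], "rot": [0, 0, 0], "hand": 6.3}, {"slide": [-0.0225, -0.3975, 0.1], "rot": [0, 0, 0], "hand": 6.3}, {"slide": [-0.0225, -0.3975, 0.1], "rot": [0, 0, 0], "hand": 6.3}, {"slide": [-0.0225, -0.3975, 0.1], "rot": [0, 0, 0], "hand": 6.3}, {"slide": [-0.0225, -0.3975, 0.1], "rot": [0, 0, 0], "hand": 6.3}]'

```text
t: 12.85
position: [0.4218, -0.1048, 0.0764]
eef_rot: [0.695, 0.719, -0.0, -0.0]
ft_force: [-0.1, -0.2, 0.8]
grip_width: 0.0628
grasp_force: 0.0
```

```bash
python3 go.py 48:.008
```

```text
p [ 0.4218 -0.1048  0.0764] rot [-0.03 -0.02 -0.  ] w 0.062818471326497 f [-0.1 -0.2  0.8]
(0.4228, -0.1055, 0.008) slide [-0.07  0.11  6.84]
```

Converted, 6.8 cm / 40 = 0.17, 6.5 cm / 40 = 0.1625.

arm_command --motion '[{"slide": [-0.0025, 0.0025, 0.05], "rot": [0, 0, 0], "hand": 6.3}, {"slide": [-0.0025, 0.0025, 0.1], "rot": [0, 0, 0], "hand": 6.3}, {"slide": [-0.0025, 0.0025, 0.1425], "rot": [0, 0, 0], "hand": 6.3}, {"slide": [-0.0025, 0.0025, 0.1625], "rot": [0, 0, 0], "hand": 6.3}, {"slide": [-0.0025, 0.0025, 0.17], "rot": [0, 0, 0], "hand": 6.3}, {"slide": [-0.0025, 0.0025, 0.17], "rot": [0, 0, 0], "hand": 6.3}, {"slide": [-0.0025, 0.0025, 0.17], "rot": [0, 0, 0], "hand": 4.3}, {"slide": [-0.0025, 0.0025, 0.17], "rot": [0, 0, 0], "hand": 4.3}, {"slide": [-0.0025, 0.0025, 0.17], "rot": [0, 0, 0], "hand": 4.3}, {"slide": [-0.0025, 0.0025, 0.17], "rot": [0, 0, 0], "hand": 4.3}]' --grip_force 40

```text
t: 13.68
position: [0.4232, -0.106, 0.0093]
eef_rot: [0.695, 0.719, 0.0, 0.001]
ft_force: [-0.6, 0.5, 6.2]
grip_width: 0.0466
grasp_force: 41.4
```

```bash
python3 go.py d3:.108
```

```text
p [ 0.4232 -0.106   0.0093] rot [ 0.1   0.04 -0.01] w 0.046590031609913075 f [-0.6  0.5  6.2]
(np.float64(0.5760727239347901), np.float64(0.04518130734201975), 0.108) slide [14.6  15.79 -9.86]
```

Converted, 14.8 cm / 40 = 0.37, 2.6 cm / 40 = 0.065.

arm_command --motion '[{"slide": [0, 0, -0.05], "rot": [0, 0, 0], "hand": 4.3}, {"slide": [0, 0, -0.125], "rot": [0, 0, 0], "hand": 4.3}, {"slide": [0, 0, -0.2], "rot": [0, 0, 0], "hand": 4.3}, {"slide": [0, 0, -0.25], "rot": [0, 0, 0], "hand": 4.3}, {"slide": [0.06, 0.065, -0.25], "rot": [0, 0, 0], "hand": 4.3}, {"slide": [0.12, 0.13, -0.25], "rot": [0, 0, 0], "hand": 4.3}, {"slide": [0.18, 0.195, -0.25], "rot": [0, 0, 0], "hand": 4.3}, {"slide": [0.24, 0.26, -0.25], "rot": [0, 0, 0], "hand": 4.3}, {"slide": [0.3, 0.325, -0.25], "rot": [0, 0, 0], "hand": 4.3}, {"slide": [0.34, 0.37, -0.25], "rot": [0, 0, 0], "hand": 4.3}]'

```text
t: 14.52
position: [0.5678, 0.0374, 0.1086]
eef_rot: [0.695, 0.719, 0.001, 0.0]
ft_force: [0.4, -1.5, -1.6]
grip_width: 0.0466
grasp_force: 41.9
```

arm_command --motion '[{"slide": [0.025, 0.025, 0], "rot": [0, 0, 0], "hand": 4.3}, {"slide": [0.025, 0.025, 0], "rot": [0, 0, 0], "hand": 4.3}, {"slide": [0.025, 0.025, 0], "rot": [0, 0, 0], "hand": 4.3}, {"slide": [0.025, 0.025, 0], "rot": [0, 0, 0], "hand": 4.3}, {"slide": [0.025, 0.025, 0], "rot": [0, 0, 0], "hand": 4.3}, {"slide": [0.025, 0.025, 0], "rot": [0, 0, 0], "hand": 4.3}, {"slide": [0.025, 0.025, 0], "rot": [0, 0, 0], "hand": 4.3}, {"slide": [0.025, 0.025, 0], "rot": [0, 0, 0], "hand": 4.3}, {"slide": [0.025, 0.025, 0], "rot": [0, 0, 0], "hand": 4.3}, {"slide": [0.025, 0.025, 0], "rot": [0, 0, 0], "hand": 4.3}]'

```text
t: 15.35
position: [0.5757, 0.0452, 0.1083]
eef_rot: [0.695, 0.719, 0.0, -0.0]
ft_force: [0.4, -0.5, -1.8]
grip_width: 0.0467
grasp_force: 41.9
```

```bash
python3 go.py d3:.016
```

```text
p [0.5757 0.0452 0.1083] rot [ 0.   -0.   -0.03] w 0.046661423641989296 f [ 0.4 -0.5 -1.8]
(np.float64(0.5760727239347901), np.float64(0.04518130734201975), 0.016) slide [-0.    0.04  9.23]
```

Converted, 9.25 cm / 40 = 0.2313, 9.1 cm / 40 = 0.2275.

arm_command --motion '[{"slide": [0, 0, 0.0375], "rot": [0, 0, 0], "hand": 4.3}, {"slide": [0, 0, 0.0875], "rot": [0, 0, 0], "hand": 4.3}, {"slide": [0, 0, 0.1375], "rot": [0, 0, 0], "hand": 4.3}, {"slide": [0, 0, 0.1875], "rot": [0, 0, 0], "hand": 4.3}, {"slide": [0, 0, 0.215], "rot": [0, 0, 0], "hand": 4.3}, {"slide": [0, 0, 0.2275], "rot": [0, 0, 0], "hand": 4.3}, {"slide": [0, 0, 0.2313], "rot": [0, 0, 0], "hand": 4.3}, {"slide": [0, 0, 0.2313], "rot": [0, 0, 0], "hand": 4.3}, {"slide": [0, 0, 0.2313], "rot": [0, 0, 0], "hand": 4.3}, {"slide": [0, 0, 0.2313], "rot": [0, 0, 0], "hand": 4.3}]'

```text
t: 16.18
position: [0.5764, 0.0453, 0.0167]
eef_rot: [0.695, 0.719, 0.001, 0.001]
ft_force: [-0.7, -0.1, -1.3]
grip_width: 0.0463
grasp_force: 41.8
```

arm_command --motion '[{"slide": [0, 0, 0], "rot": [0, 0, 0], "hand": 5.2}, {"slide": [0, 0, 0], "rot": [0, 0, 0], "hand": 6.3}, {"slide": [0, 0, 0], "rot": [0, 0, 0], "hand": 6.3}, {"slide": [0, 0, 0], "rot": [0, 0, 0], "hand": 6.3}, {"slide": [0, 0, -0.025], "rot": [0, 0, 0], "hand": 6.3}, {"slide": [0, 0, -0.075], "rot": [0, 0, 0], "hand": 6.3}, {"slide": [0, 0, -0.125], "rot": [0, 0, 0], "hand": 6.3}, {"slide": [0, 0, -0.2], "rot": [0, 0, 0], "hand": 6}, {"slide": [0, 0, -0.25], "rot": [0, 0, 0], "hand": 5.2}, {"slide": [0, 0, -0.25], "rot": [0, 0, 0], "hand": 5.2}]'

```text
t: 17.02
position: [0.5785, 0.0453, 0.1213]
eef_rot: [0.695, 0.719, 0.003, 0.003]
ft_force: [1.3, 1.2, -0.9]
grip_width: 0.0517
grasp_force: 0.0
```

```bash
python3 chk.py d3; python3 go.py 38:.115 38:.075
```

```text
side 275 0.051743285164698165 ((0.5773900747299194, 0.04673057422041893), 0.02498694695532322)
top 6 0.05054987397508143 ((0.5744013786315918, 0.02370564639568329), 0.0043448032811284065)
p [0.5762 0.0454 0.1171] rot [ 0.14  0.01 -0.01] w 0.05164739886094547 f [ 0.1  0.2 -0.3]
(0.4492, -0.3497, 0.115) slide [-39.06 -14.     0.18]
(0.4492, -0.3497, 0.075) slide [-39.06 -14.01   4.18]
```

saw48 is placed. Last one: saw38, a long move.

Converted, -37 cm / 40 = -0.925, -1.3 cm / 40 = -0.0325.

arm_command --motion '[{"slide": [-0.09, -0.0325, 0], "rot": [0, 0, 0], "hand": 5.2}, {"slide": [-0.185, -0.065, 0], "rot": [0, 0, 0], "hand": 5.2}, {"slide": [-0.28, -0.1, 0], "rot": [0, 0, 0], "hand": 5.2}, {"slide": [-0.375, -0.135, 0], "rot": [0, 0, 0], "hand": 5.2}, {"slide": [-0.47, -0.1675, 0], "rot": [0, 0, 0], "hand": 5.2}, {"slide": [-0.565, -0.2025, 0], "rot": [0, 0, 0], "hand": 5.2}, {"slide": [-0.66, -0.2375, 0], "rot": [0, 0, 0], "hand": 5.2}, {"slide": [-0.755, -0.27, 0], "rot": [0, 0, 0], "hand": 5.2}, {"slide": [-0.85, -0.305, 0], "rot": [0, 0, 0], "hand": 5.2}, {"slide": [-0.925, -0.3325, 0], "rot": [0, 0, 0], "hand": 5.2}]'

```text
t: 17.95
position: [0.4531, -0.331, 0.1146]
eef_rot: [0.696, 0.718, -0.0, -0.001]
ft_force: [0.3, -0.7, 0.1]
grip_width: 0.0519
grasp_force: 0.0
```

Converted, 4 cm / 40 = 0.1, -2 cm / 40 = -0.05.

arm_command --motion '[{"slide": [-0.05, -0.0175, 0], "rot": [0, 0, 0], "hand": 5.2}, {"slide": [-0.05, -0.0175, 0], "rot": [0, 0, 0], "hand": 5.2}, {"slide": [-0.05, -0.0175, 0.05], "rot": [0, 0, 0], "hand": 5.2}, {"slide": [-0.05, -0.0175, 0.1], "rot": [0, 0, 0], "hand": 5.2}, {"slide": [-0.05, -0.0175, 0.1], "rot": [0, 0, 0], "hand": 5.2}, {"slide": [-0.05, -0.0175, 0.1], "rot": [0, 0, 0], "hand": 5.2}, {"slide": [-0.05, -0.0175, 0.1], "rot": [0, 0, 0], "hand": 5.2}, {"slide": [-0.05, -0.0175, 0.1], "rot": [0, 0, 0], "hand": 5.2}, {"slide": [-0.05, -0.0175, 0.1], "rot": [0, 0, 0], "hand": 5.2}, {"slide": [-0.05, -0.0175, 0.1], "rot": [0, 0, 0], "hand": 5.2}]'

```text
t: 18.78
position: [0.4491, -0.3492, 0.0766]
eef_rot: [0.695, 0.719, 0.0, 0.001]
ft_force: [-0.6, 0.9, -1.3]
grip_width: 0.0523
grasp_force: 0.0
```

```bash
python3 go.py 38:.0085
```

```text
p [ 0.4491 -0.3492  0.0766] rot [0.06 0.06 0.  ] w 0.052259709627113356 f [-0.6  0.9 -1.3]
(0.4492, -0.3497, 0.0085) slide [-0.04 -0.    6.81]
```

Converted, 6.8 cm / 40 = 0.17, 6.5 cm / 40 = 0.1625.

arm_command --motion '[{"slide": [0, 0, 0.05], "rot": [0, 0, 0], "hand": 5.2}, {"slide": [0, 0, 0.1], "rot": [0, 0, 0], "hand": 5.2}, {"slide": [0, 0, 0.1425], "rot": [0, 0, 0], "hand": 5.2}, {"slide": [0, 0, 0.1625], "rot": [0, 0, 0], "hand": 5.2}, {"slide": [0, 0, 0.17], "rot": [0, 0, 0], "hand": 5.2}, {"slide": [0, 0, 0.17], "rot": [0, 0, 0], "hand": 5.2}, {"slide": [0, 0, 0.17], "rot": [0, 0, 0], "hand": 3.3}, {"slide": [0, 0, 0.17], "rot": [0, 0, 0], "hand": 3.3}, {"slide": [0, 0, 0.17], "rot": [0, 0, 0], "hand": 3.3}, {"slide": [0, 0, 0.17], "rot": [0, 0, 0], "hand": 3.3}]' --grip_force 40

```text
t: 19.62
position: [0.4493, -0.3496, 0.0089]
eef_rot: [0.695, 0.719, 0.0, 0.001]
ft_force: [-0.1, -0.4, 4.9]
grip_width: 0.0372
grasp_force: 40.5
```

```bash
python3 go.py d2:.108
```

```text
p [ 0.4493 -0.3496  0.0089] rot [ 0.09  0.09 -0.01] w 0.037168551016563 f [-0.1 -0.4  4.9]
(np.float64(0.57832727606521), np.float64(-0.022781307342019746), 0.108) slide [32.23 13.99 -9.94]
```

Converted, 20.4 cm / 40 = 0.51, 17 cm / 40 = 0.425.

arm_command --motion '[{"slide": [0, 0, -0.05], "rot": [0, 0, 0], "hand": 3.3}, {"slide": [0, 0, -0.125], "rot": [0, 0, 0], "hand": 3.3}, {"slide": [0, 0, -0.2], "rot": [0, 0, 0], "hand": 3.3}, {"slide": [0, 0, -0.25], "rot": [0, 0, 0], "hand": 3.3}, {"slide": [0.085, 0.0375, -0.25], "rot": [0, 0, 0], "hand": 3.3}, {"slide": [0.17, 0.075, -0.25], "rot": [0, 0, 0], "hand": 3.3}, {"slide": [0.255, 0.11, -0.25], "rot": [0, 0, 0], "hand": 3.3}, {"slide": [0.34, 0.1475, -0.25], "rot": [0, 0, 0], "hand": 3.3}, {"slide": [0.425, 0.185, -0.25], "rot": [0, 0, 0], "hand": 3.3}, {"slide": [0.51, 0.2225, -0.25], "rot": [0, 0, 0], "hand": 3.3}]'

```text
t: 20.45
position: [0.5311, -0.1405, 0.108]
eef_rot: [0.695, 0.719, 0.0, 0.0]
ft_force: [1.3, -0.3, -0.6]
grip_width: 0.0376
grasp_force: 40.4
```

Converted, 11.8 cm / 40 = 0.295, 11.2 cm / 40 = 0.28.

arm_command --motion '[{"slide": [0.085, 0.0375, 0], "rot": [0, 0, 0], "hand": 3.3}, {"slide": [0.17, 0.0725, 0], "rot": [0, 0, 0], "hand": 3.3}, {"slide": [0.245, 0.105, 0], "rot": [0, 0, 0], "hand": 3.3}, {"slide": [0.28, 0.1225, 0], "rot": [0, 0, 0], "hand": 3.3}, {"slide": [0.295, 0.1275, 0], "rot": [0, 0, 0], "hand": 3.3}, {"slide": [0.295, 0.1275, 0], "rot": [0, 0, 0], "hand": 3.3}, {"slide": [0.295, 0.1275, 0], "rot": [0, 0, 0], "hand": 3.3}, {"slide": [0.295, 0.1275, 0], "rot": [0, 0, 0], "hand": 3.3}, {"slide": [0.295, 0.1275, 0], "rot": [0, 0, 0], "hand": 3.3}, {"slide": [0.295, 0.1275, 0], "rot": [0, 0, 0], "hand": 3.3}]'

```text
t: 21.28
position: [0.5778, -0.0238, 0.1078]
eef_rot: [0.696, 0.718, -0.0, -0.0]
ft_force: [-0.2, -0.2, -0.7]
grip_width: 0.0374
grasp_force: 40.4
```

```bash
python3 go.py d2:.0155
```

```text
p [ 0.5778 -0.0238  0.1078] rot [-0.    0.   -0.11] w 0.037367861178151676 f [-0.2 -0.2 -0.7]
(np.float64(0.57832727606521), np.float64(-0.022781307342019746), 0.0155) slide [0.1  0.06 9.23]
```

arm_command --motion '[{"slide": [0.0025, 0, 0.0375], "rot": [0, 0, 0], "hand": 3.3}, {"slide": [0.0025, 0, 0.0875], "rot": [0, 0, 0], "hand": 3.3}, {"slide": [0.0025, 0, 0.1375], "rot": [0, 0, 0], "hand": 3.3}, {"slide": [0.0025, 0, 0.1875], "rot": [0, 0, 0], "hand": 3.3}, {"slide": [0.0025, 0, 0.215], "rot": [0, 0, 0], "hand": 3.3}, {"slide": [0.0025, 0, 0.2275], "rot": [0, 0, 0], "hand": 3.3}, {"slide": [0.0025, 0, 0.2313], "rot": [0, 0, 0], "hand": 3.3}, {"slide": [0.0025, 0, 0.2313], "rot": [0, 0, 0], "hand": 3.3}, {"slide": [0.0025, 0, 0.2313], "rot": [0, 0, 0], "hand": 3.3}, {"slide": [0.0025, 0, 0.2313], "rot": [0, 0, 0], "hand": 3.3}]'

```text
t: 22.12
position: [0.5786, -0.0218, 0.0162]
eef_rot: [0.695, 0.719, 0.001, 0.001]
ft_force: [0.1, -0.5, -0.5]
grip_width: 0.0376
grasp_force: 40.4
```

Converted, -16.5 cm / 40 = -0.4125, -13 cm / 40 = -0.325.

arm_command --motion '[{"slide": [0, 0, 0], "rot": [0, 0, 0], "hand": 4.2}, {"slide": [0, 0, 0], "rot": [0, 0, 0], "hand": 5.2}, {"slide": [0, 0, 0], "rot": [0, 0, 0], "hand": 5.2}, {"slide": [0, 0, 0], "rot": [0, 0, 0], "hand": 5.2}, {"slide": [0, 0, -0.025], "rot": [0, 0, 0], "hand": 5.2}, {"slide": [0, 0, -0.075], "rot": [0, 0, 0], "hand": 5.2}, {"slide": [0, 0, -0.15], "rot": [0, 0, 0], "hand": 5.2}, {"slide": [0, 0, -0.2375], "rot": [0, 0, 0], "hand": 3}, {"slide": [0, 0, -0.325], "rot": [0, 0, 0], "hand": 1}, {"slide": [0, 0, -0.4125], "rot": [0, 0, 0], "hand": 0}]'

```text
t: 22.95
position: [0.5776, -0.0215, 0.1828]
eef_rot: [0.695, 0.719, 0.0, 0.0]
ft_force: [0.6, -0.9, -0.4]
grip_width: 0.0163
grasp_force: 0.0
```

Converted, -10 cm / 40 = -0.25, -9 cm / 40 = -0.225.

arm_command --motion '[{"slide": [0, 0, -0.075], "rot": [0, 0, 0], "hand": 0}, {"slide": [0, 0, -0.15], "rot": [0, 0, 0], "hand": 0}, {"slide": [0, 0, -0.225], "rot": [0, 0, 0], "hand": 0}, {"slide": [0.025, 0, -0.25], "rot": [0, 0, 0], "hand": 0}, {"slide": [0.075, 0, -0.25], "rot": [0, 0, 0], "hand": 0}, {"slide": [0.075, 0, -0.25], "rot": [0, 0, 0], "hand": 0}, {"slide": [0.075, 0, -0.25], "rot": [0, 0, 0], "hand": 0}, {"slide": [0.075, 0, -0.25], "rot": [0, 0, 0], "hand": 0}, {"slide": [0.075, 0, -0.25], "rot": [0, 0, 0], "hand": 0}, {"slide": [0.075, 0, -0.25], "rot": [0, 0, 0], "hand": 0}]'

```text
t: 23.78
position: [0.5768, 0.0078, 0.2797]
eef_rot: [0.696, 0.718, -0.0, -0.0]
ft_force: [-0.6, -0.0, 0.5]
grip_width: -0.0004
grasp_force: 0.0
```

```bash
for k in d1 d2 d3 d4; do echo $k; python3 chk.py $k; done; python3 - <<'E'
from go import *
c,W=cap("side"); cv2.imwrite("pics/s2.png",cv2.resize(c["pixels"][80:320,120:340,::-1],None,fx=2.5,fy=2.5))
c2,W2=cap("top")
for w in (W,W2):
    q=w.reshape(-1,3); q=q[(q[:,2]>.09)&(q[:,0]>.62)&(q[:,0]<.7)&(q[:,1]>-.18)&(q[:,1]<.19)&(q[:,2]<.215)]
    if len(q)<50: continue
    m=q.mean(0); n=np.linalg.svd(q-m,full_matrices=0)[2][2]; n*=np.sign(n[0]); print("lid",len(q),m,n,"max z",np.percentile(q[:,2],99),"x at y=.04 z=.2",(m[0]-(n[1]*(.04-m[1])+n[2]*(.2-m[2]))/n[0]))
q=W.reshape(-1,3);s=q[(np.hypot(q[:,0]-.583,q[:,1]+.159)<.02)&(q[:,2]>.04)&(q[:,2]<.06)];print("22",s.mean(0))
plan((.73,.04,.25))
E
```

```text
d1
side 83 0.05202981560747022 ((0.5811945199966431, -0.09170182794332504), 0.016628460958600044)
top 117 0.05160278741484335 ((0.5811196565628052, -0.09170066565275192), 0.015166413970291615)
d2
side 154 0.0520618798059765 ((0.5797945857048035, -0.02244475670158863), 0.019236717373132706)
top 57 0.051390246285617835 ((0.5798678398132324, -0.02912428416311741), 0.01755012944340706)
d3
side 274 0.051938327753736774 ((0.5767112970352173, 0.04695483297109604), 0.024975556880235672)
top 131 0.05131159410496439 ((0.574676513671875, 0.050184983760118484), 0.023380475118756294)
d4
side 476 0.05175391071281335 ((0.5745989680290222, 0.11368832737207413), 0.03107507899403572)
top 490 0.051400203546610165 ((0.5732384324073792, 0.11353681981563568), 0.030328378081321716)
lid 3577 [0.66074726 0.03529272 0.15642551] [ 0.98113056  0.03080823 -0.19087607] max z 0.2097629431456838 x at y=.04 z=.2 0.669076740291417
lid 2813 [ 0.66240872 -0.02210857  0.15441615] [ 0.98299789  0.0346528  -0.18031728] max z 0.20885803990844562 x at y=.04 z=.2 0.6685809836943045
22 [ 0.58376287 -0.15547031  0.04935448]
p [0.577  0.0083 0.2803] rot [ 0.   -0.01 -0.01] w 0.00016033600664276586 f [-0.2 -0.2 -0.2]
(0.73, 0.04, 0.25) slide [ 2.66 15.4   3.03]
```

View pics/s2.png

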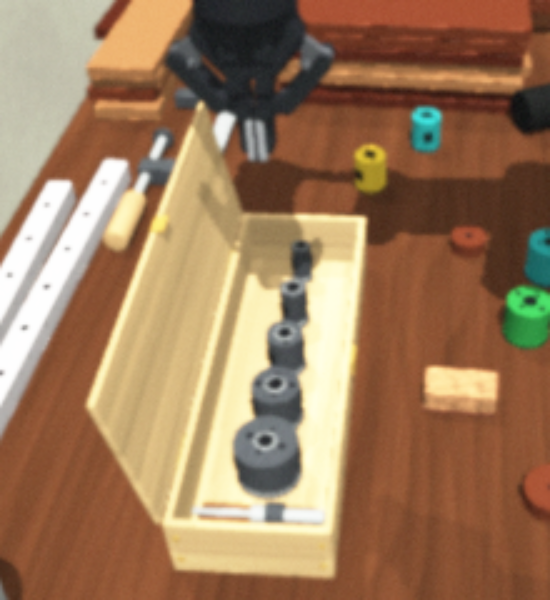

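The picture shows the row complete and upright: 22, 29, 38, 48, 60 from (302,257) to (266,450), then the arbor, with the lid open. The free edge is at z≈0.21. Next I go behind the lid with the fingers shut, 4 cm off the middle clasp.

Converted, 14 cm / 40 = 0.35, 12 cm / 40 = 0.3.

arm_command --motion '[{"slide": [0.025, 0.075, 0], "rot": [0, 0, 0], "hand": 0}, {"slide": [0.05, 0.15, 0], "rot": [0, 0, 0], "hand": 0}, {"slide": [0.075, 0.225, 0], "rot": [0, 0, 0], "hand": 0}, {"slide": [0.1, 0.3, 0], "rot": [0, 0, 0], "hand": 0}, {"slide": [0.1, 0.35, 0], "rot": [0, 0, 0], "hand": 0}, {"slide": [0.1, 0.35, 0], "rot": [0, 0, 0], "hand": 0}, {"slide": [0.1, 0.35, 0], "rot": [0, 0, 0], "hand": 0}, {"slide": [0.1, 0.35, 0], "rot": [0, 0, 0], "hand": 0}, {"slide": [0.1, 0.35, 0], "rot": [0, 0, 0], "hand": 0}, {"slide": [0.1, 0.35, 0], "rot": [0, 0, 0], "hand": 0}]'

```text
t: 25.12
position: [0.715, 0.0527, 0.2814]
eef_rot: [0.695, 0.719, 0.0, 0.0]
ft_force: [-0.3, -0.8, -0.5]
grip_width: -0.0002
grasp_force: 0.0
```

Converted, 9.2 cm / 40 = 0.23, 9 cm / 40 = 0.225.

arm_command --motion '[{"slide": [0, 0, 0.0375], "rot": [0, 0, 0], "hand": 0}, {"slide": [0, 0, 0.075], "rot": [0, 0, 0], "hand": 0}, {"slide": [0, 0, 0.125], "rot": [0, 0, 0], "hand": 0}, {"slide": [0, 0, 0.175], "rot": [0, 0, 0], "hand": 0}, {"slide": [0, 0, 0.225], "rot": [0, 0, 0], "hand": 0}, {"slide": [0, 0, 0.23], "rot": [0, 0, 0], "hand": 0}, {"slide": [0, 0, 0.23], "rot": [0, 0, 0], "hand": 0}, {"slide": [0, 0, 0.23], "rot": [0, 0, 0], "hand": 0}, {"slide": [0, 0, 0.23], "rot": [0, 0, 0], "hand": 0}, {"slide": [0, 0, 0.23], "rot": [0, 0, 0], "hand": 0}]'

```text
t: 25.95
position: [0.7162, 0.0529, 0.1903]
eef_rot: [0.695, 0.719, 0.001, 0.001]
ft_force: [-1.1, 0.4, 0.4]
grip_width: -0.0001
grasp_force: 0.0
```

```bash
python3 - <<'E'
from go import *
c,W=cap("side","s3"); s=ctrl.get_state(); p=s["position"]; plan()
n=np.array([u[1],-u[0]]); hx=.068+.0
X0=(p[:2]-C)@n-hx; print("X rel hinge",X0,"along",(p[:2]-C)@u)
for f in np.arange(100,-1,-5):
    a=np.radians(f); X=-.125*np.cos(a)+.006*np.sin(a)+.0145; z=.0665+.125*np.sin(a)+.006*np.cos(a)
    print(f,"y %.1f z %.1f"%((X-X0)*100,(p[2]-z)*100))
E
```

```text
p [0.7161 0.053  0.1899] rot [ 0.14  0.   -0.01] w -0.0003497985399868137 f [0.6 0.2 0.2]
X rel hinge 0.07220785914861935 along 0.037137078732404245
100 y -3.0 z 0.1
95 y -4.1 z -0.1
90 y -5.2 z -0.2
85 y -6.3 z -0.2
80 y -7.4 z -0.1
75 y -8.4 z 0.1
70 y -9.5 z 0.4
65 y -10.5 z 0.8
60 y -11.5 z 1.2
55 y -12.4 z 1.8
50 y -13.3 z 2.4
45 y -14.2 z 3.1
40 y -15.0 z 3.8
35 y -15.7 z 4.7
30 y -16.3 z 5.6
25 y -16.8 z 6.5
20 y -17.3 z 7.5
15 y -17.7 z 8.5
10 y -18.0 z 9.6
5 y -18.2 z 10.7
0 y -18.3 z 11.7
```

View pics/s3.png

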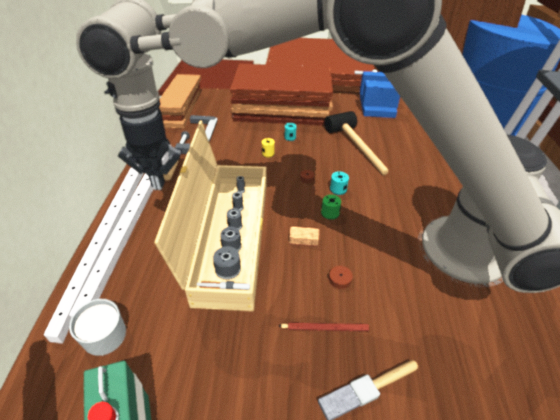

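The gripper is behind the lid at about (150,165), clear of it. I'll push it over along the arc.

Converted, -6.3 cm / 40 = -0.1575, -5.2 cm / 40 = -0.13.

arm_command --motion '[{"slide": [0, -0.025, 0], "rot": [0, 0, 0], "hand": 0}, {"slide": [0, -0.05, 0.0025], "rot": [0, 0, 0], "hand": 0}, {"slide": [0, -0.065, 0.0025], "rot": [0, 0, 0], "hand": 0}, {"slide": [0, -0.075, 0.0025], "rot": [0, 0, 0], "hand": 0}, {"slide": [0, -0.0875, 0], "rot": [0, 0, 0], "hand": 0}, {"slide": [0, -0.1025, -0.0025], "rot": [0, 0, 0], "hand": 0}, {"slide": [0, -0.1175, -0.0025], "rot": [0, 0, 0], "hand": 0}, {"slide": [0, -0.13, -0.005], "rot": [0, 0, 0], "hand": 0}, {"slide": [0, -0.1425, -0.005], "rot": [0, 0, 0], "hand": 0}, {"slide": [0, -0.1575, -0.005], "rot": [0, 0, 0], "hand": 0}]'

```text
t: 26.83
position: [0.6523, 0.0508, 0.1904]
eef_rot: [0.695, 0.719, 0.0, 0.0]
ft_force: [2.0, 0.7, -0.0]
grip_width: -0.0002
grasp_force: 1.0
```

```bash
cat > lid.py <<'E'
from go import *
c,W=cap("side"); q=W.reshape(-1,3); n=np.array([u[1],-u[0]]); X=(q[:,:2]-C)@n-.068; Y=(q[:,:2]-C)@u
m=(Y>.09)&(Y<.19)&(X>-.15)&(X<.05)&(q[:,2]>.072)&(q[:,2]<.22)
m=m|((Y<-.08)&(Y>-.19)&(X>-.15)&(X<.05)&(q[:,2]>.072)&(q[:,2]<.22))
A=np.degrees(np.arctan2(q[m,2]-.0665,-X[m])); print("lid phi median",np.median(A),m.sum(),np.percentile(A,[10,90]))
p=ctrl.get_state()["position"]; print("X rel hinge",(p[:2]-C)@n-.068,p[2]); plan()
E
python3 lid.py
```

```text
lid phi median 85.1832459852682 1152 [84.67207175 87.28245002]
X rel hinge 0.007253271054853183 0.19027801428102065
p [0.6512 0.0508 0.1903] rot [-0.06  0.   -0.01] w 0.0001515297248178206 f [1.  0.5 1.2]
```

Converted, -9.4 cm / 40 = -0.235, -8.7 cm / 40 = -0.2175.

arm_command --motion '[{"slide": [0, -0.0275, 0.0025], "rot": [0, 0, 0], "hand": 0}, {"slide": [0, -0.0525, 0.0075], "rot": [0, 0, 0], "hand": 0}, {"slide": [0, -0.08, 0.015], "rot": [0, 0, 0], "hand": 0}, {"slide": [0, -0.105, 0.025], "rot": [0, 0, 0], "hand": 0}, {"slide": [0, -0.13, 0.035], "rot": [0, 0, 0], "hand": 0}, {"slide": [0, -0.1525, 0.05], "rot": [0, 0, 0], "hand": 0}, {"slide": [0, -0.175, 0.065], "rot": [0, 0, 0], "hand": 0}, {"slide": [0, -0.1975, 0.0825], "rot": [0, 0, 0], "hand": 0}, {"slide": [0, -0.2175, 0.1], "rot": [0, 0, 0], "hand": 0}, {"slide": [0, -0.235, 0.1225], "rot": [0, 0, 0], "hand": 0}]'

```text
t: 27.72
position: [0.5579, 0.0477, 0.1413]
eef_rot: [0.695, 0.719, -0.0, -0.0]
ft_force: [0.2, 0.1, 2.7]
grip_width: -0.0001
grasp_force: 0.7
```

```bash
python3 lid.py
```

```text
lid phi median 40.31760354202355 1985 [38.68536158 55.28263835]
X rel hinge -0.08837163118561066 0.13915041041386178
p [0.5556 0.0478 0.1392] rot [-0.29 -0.02 -0.  ] w -0.00032624704251522495 f [-2.2  0.8 -1.7]
```

Converted, 6.6 cm / 40 = 0.165, 6.5 cm / 40 = 0.1625.

arm_command --motion '[{"slide": [0, -0.015, 0.0225], "rot": [0, 0, 0], "hand": 0}, {"slide": [0, -0.0275, 0.045], "rot": [0, 0, 0], "hand": 0}, {"slide": [0, -0.04, 0.07], "rot": [0, 0, 0], "hand": 0}, {"slide": [0, -0.05, 0.095], "rot": [0, 0, 0], "hand": 0}, {"slide": [0, -0.055, 0.115], "rot": [0, 0, 0], "hand": 0}, {"slide": [0, -0.06, 0.1325], "rot": [0, 0, 0], "hand": 0}, {"slide": [0, -0.0625, 0.1475], "rot": [0, 0, 0], "hand": 0}, {"slide": [0, -0.0625, 0.1575], "rot": [0, 0, 0], "hand": 0}, {"slide": [0, -0.0625, 0.1625], "rot": [0, 0, 0], "hand": 0}, {"slide": [0, -0.0625, 0.165], "rot": [0, 0, 0], "hand": 0}]'

```text
t: 28.6
position: [0.5336, 0.047, 0.075]
eef_rot: [0.695, 0.719, -0.0, -0.0]
ft_force: [-0.5, 0.1, 0.7]
grip_width: -0.0002
grasp_force: 0.4
```

```bash
python3 lid.py
```

```text
lid phi median 5.783202385562193 2706 [ 3.6240583  29.84073356]
X rel hinge -0.11028380701994886 0.07505083035154948
p [0.5337 0.047  0.0751] rot [-0.02 -0.01 -0.01] w 0.0002270401530362807 f [-0.2 -0.1 -0.1]
```

Converted, 0.3 cm / 40 = 0.0075, 0.2 cm / 40 = 0.005.

arm_command --motion '[{"slide": [0, 0, 0.0025], "rot": [0, 0, 0], "hand": 0}, {"slide": [0, 0, 0.0025], "rot": [0, 0, 0], "hand": 0}, {"slide": [0, 0, 0.005], "rot": [0, 0, 0], "hand": 0}, {"slide": [0, 0, 0.005], "rot": [0, 0, 0], "hand": 0}, {"slide": [0, 0, 0.0075], "rot": [0, 0, 0], "hand": 0}, {"slide": [0, 0, 0.0075], "rot": [0, 0, 0], "hand": 0}, {"slide": [0, 0, 0.0075], "rot": [0, 0, 0], "hand": 0}, {"slide": [0, 0, 0.0075], "rot": [0, 0, 0], "hand": 0}, {"slide": [0, 0, 0.0075], "rot": [0, 0, 0], "hand": 0}, {"slide": [0, 0, 0.0075], "rot": [0, 0, 0], "hand": 0}]'

```text
t: 29.48
position: [0.5339, 0.047, 0.0726]
eef_rot: [0.695, 0.719, 0.0, 0.0]
ft_force: [-1.5, 0.4, 4.7]
grip_width: -0.0002
grasp_force: 2.2
```

Converted, -12 cm / 40 = -0.3, -8 cm / 40 = -0.2.

arm_command --motion '[{"slide": [0, 0, 0.0025], "rot": [0, 0, 0], "hand": 0}, {"slide": [0, 0, 0.0025], "rot": [0, 0, 0], "hand": 0}, {"slide": [0, 0, 0.0025], "rot": [0, 0, 0], "hand": 0}, {"slide": [0, 0, 0.0025], "rot": [0, 0, 0], "hand": 0}, {"slide": [0, 0, 0], "rot": [0, 0, 0], "hand": 0}, {"slide": [0, 0, -0.0125], "rot": [0, 0, 0], "hand": 0}, {"slide": [0, 0, -0.05], "rot": [0, 0, 0], "hand": 0}, {"slide": [0, 0, -0.125], "rot": [0, 0, 0], "hand": 0}, {"slide": [0, 0, -0.2], "rot": [0, 0, 0], "hand": 0}, {"slide": [0, 0, -0.3], "rot": [0, 0, 0], "hand": 0}]'

```text
t: 30.32
position: [0.5322, 0.047, 0.1916]
eef_rot: [0.695, 0.719, -0.002, -0.002]
ft_force: [-0.1, -0.6, -0.3]
grip_width: -0.0004
grasp_force: 0.0
```

Converted, -8 cm / 40 = -0.2, -6 cm / 40 = -0.15.

arm_command --motion '[{"slide": [0, 0, -0.1], "rot": [0, 0, 0], "hand": 0}, {"slide": [0, -0.05, -0.15], "rot": [0, 0, 0], "hand": 0}, {"slide": [0, -0.1, -0.15], "rot": [0, 0, 0], "hand": 0}, {"slide": [0, -0.15, -0.15], "rot": [0, 0, 0], "hand": 0}, {"slide": [0, -0.2, -0.15], "rot": [0, 0, 0], "hand": 0}, {"slide": [0, -0.2, -0.15], "rot": [0, 0, 0], "hand": 0}, {"slide": [0, -0.2, -0.15], "rot": [0, 0, 0], "hand": 0}, {"slide": [0, -0.2, -0.15], "rot": [0, 0, 0], "hand": 0}, {"slide": [0, -0.2, -0.15], "rot": [0, 0, 0], "hand": 0}, {"slide": [0, -0.2, -0.15], "rot": [0, 0, 0], "hand": 0}]'

```text
t: 31.15
position: [0.4544, 0.0443, 0.252]
eef_rot: [0.695, 0.719, -0.0, -0.0]
ft_force: [0.2, 0.8, 0.4]
grip_width: -0.0
grasp_force: 0.0
```

```bash
python3 - <<'E'
from go import *
for name in("side","top"):
    c,W=cap(name,"f_"+name); q=W.reshape(-1,3); n=np.array([u[1],-u[0]]); X=(q[:,:2]-C)@n-.068; Y=(q[:,:2]-C)@u
    m=(abs(Y)<.19)&(X>-.135)&(X<-.01)&(q[:,2]>.06)&(q[:,2]<.09)
    print(name,m.sum(),"slope rad",np.linalg.lstsq(np.c_[X[m],Y[m],np.ones(m.sum())],q[m,2],rcond=None)[0])
plan()
E
```

```text
side 6259 slope rad [ 0.00170243 -0.0015986   0.07268198]
top 5227 slope rad [0.00344114 0.00018081 0.07236118]
p [0.4542 0.0443 0.252 ] rot [-0.02 -0.01 -0.01] w 6.198420749248136e-05 f [-0.1  0.4  0.3]
```

View pics/f_side.png

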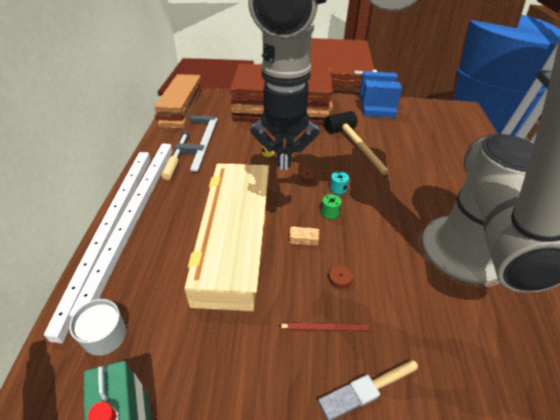

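The lid lies flat and shut over the case at (232,235), with a slope under 0.004 rad, and the arm is clear.

```bash
python3 -c "
from station import ctrl; print(ctrl.finish_job())"
```

```text
the job is handed in; nothing more can be done
None
```

The four saws stand teeth down over their dowels in size order from the small saw to the arbor, the lid is shut, and the job is handed in at about 31 s; no verdict was returned.

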